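Extend the dusting brush to its second stop and hold it ready

ROBOT

A 6-joint arm with a two-finger parallel gripper is mounted at the origin on the work surface. World frame = base frame: x ahead of the robot, y to its left, z up, the work surface at z = 0. Lengths are in mm, angles in rad, forces in N, time in s.
With the tool pointing down it reaches from about 350 to 775 mm from the base axis. Payload 7.3 kg.
Tool frame: the origin (TCP) lies on the centre line of the jaws, within the pads' length; the fingertips stand 22 mm ahead of it and the grasp point (between the pads) lies 3 mm ahead of it; z points along the fingers, y is the direction in which the jaws open and shut (so a half turn about z gives the same grasp; the last joint's range is limited). The gripper opens to 92 mm and grips with 3 to 60 N. Pads are 19 mm wide; open, the fingers measure 130 mm over their backs; the gripper's body (75 mm by 190 mm) begins 47 mm behind the grasp point.
Start: joints at [-1.308, 0.342, 1.524, -0, 1.275, -0.146], TCP at [208.715, -481.748, 248.741] pointing down, gripper open.
Joint ranges: [-2.53, 2.53], [-0.77, 2.02], [0.04, 2.7], [-1, 4.14], [0.28, 2.66], [-3.11, 3.11]. Speed limits (rad/s): [2.57, 2.57, 3.14, 3.14, 3.14, 3.14].

INTERFACE

Orientations are given as [roll, pitch, yaw] about the fixed x, y, z axes, in that order (R = Rz(yaw) Ry(pitch) Rx(roll)).
In Python, from plant import get_obs, capture, close_job gives the robot as it stands.
- The arm moves only by the tool carry_out, never from a script. Its arguments are lists of equal length, an entry for each row: "xyz": the shift along the tool's x, y, z scaled (see below), a list of three; "dr": the turn, a rotation vector about the tool's x, y, z scaled (see below), a list of three. A call has 1 to 8 rows; each row shifts and turns the commanded pose from where the row before left it, along the tool's axes as they then stand; what a row does not reach is not made up. The controller multiplies each number of a shift by 0.06 m and each number of a turn by 8 degrees. A row lasts 1/8 s, in which the tool goes at most 62.5 mm and 10.7 degrees, less where a joint would pass 70% of its speed; a pose out of reach is approached as far as the arm can. A call with a number of a shift or a turn outside -1 to 1 is refused whole. A call with a gripper value outside its range is refused whole. "gripper" is the gripper's target within -1 to 1 (fully open at 1, half-way at 0, shut at -1), set as the call begins (left out, the last holds). The fingers move at their own pace and stop on an object; the grip force is fixed at half the most. Time passes only in rows, so rows that do not move let the fingers close. It gives the time, the measured TCP pose, the force and the opening at its end, in the units of the state.
- get_obs(): the state, without advancing time (a new reading comes with each control period).
- capture(name): name is "side" or "top"; returns a dict with "image" (384x512x3 uint8, blue, green, red), "fx", "fy", "cx", "cy" (pixels), "pose" (4x4, takes a point from camera to world coordinates). Camera axes: x right, y up, looking along -z (the intrinsics and any distortion apply to the point x, -y, -z); pixel columns grow to the right and rows downward; lengths in mm; the calibration is good to about 2 mm. A picture is of the moment at which its call begins. There is no depth.
- close_job(): hands the job in, once; it reports no verdict.
The state is a dict: "time": time; "joint_positions": joint angles; "dq": joint speeds; "tau": joint torques, N m; "tool_pos": TCP position; "tcp_rot": TCP orientation; "contact_force": force on the tool from outside, world axes, zero at the start; "moment": the same for the moment, N m; "grip_width": finger opening in mm.
Only numpy, scipy, OpenCV 4.12 (cv2) and the standard library are available. Lean on these libraries where they do the work, as an engineer would, in place of code of your own. Each camera call takes 0.05 s, during which the arm holds its last target.

TASK

Get the telescoping dusting brush on the console ready for dusting behind the TV: squeeze the release button on its handle, pull the handle out past the first stop to the second, and let the button spring back out so that the length is locked. Then take the brush by its handle, off the button, lift it level and bristles up about a hand's breadth (10 cm) out of its rest, and finish while still holding it there, extended and steady. Leave the remote, bowl, coaster and vase alone.

Things in the scene. Friction and masses are not known exactly. Their poses are not given: they have to be found in the camera images.
- rest: white plastic rest fixed on the console (sizes here in mm); origin on the console top below the fork slot, x along the brush towards the handle, z up. Base x -60 to 260, 90 wide, 8 thick. At x = 0 a fork 8 thick, 50 wide, 62 tall, slick slot 20 wide, open on top, floor 41 up. From x = 50 to 235 a rib 18 wide, top 37 up, under the handle (narrower: fingers fit beside). The brush axis lies 50 up.
- brush: dusting brush lying loose in the rest; it lifts straight up out, and when the handle is pulled its head bears on the fork, which holds it back. Origin on its axis at the neck, in the fork; x along the axis from head to handle, z to the bristle tips. Beech head x -156 to -6, 36 wide, bristles to 35 above the axis; tube 16 diameter. 0.18 kg, balance point at x = 75 (pushed in) or 138 (pulled out).
- handle (a joint): how far the handle is pulled out along brush +x, in m: 0 pushed in (its start, locked), first stop 0.045, second stop 0.090, end of travel 0.092. At 0, 0.045 and 0.090 (within 2 mm) a spring pin locks it when the button is out. With the button pressed it slides past the first stop against about 2 N of friction and stays where it is left.
- button (a joint): travel of the release button into the handle, in m: 0 out, 0.0042 fully in; in by over 0.0025 it unlocks, as when pressed flush with the handle's side. Spring 2 N at first, 5 N fully in. Released between stops it stays part in until the next lock hole comes under it.
- button_top (a point): centre of the outer face of the round black button, 15 diameter, standing 4 proud of the handle's side that faces brush +y (18 from the axis when out), pressed towards brush -y. A grasp across the handle (along brush y) centred on the button squeezes it in.
- handle_front (a point): point on the handle's axis level with the button; moves with the handle. The handle is a bar 170 long (from 25 ahead of this point, towards the head, to 145 behind it, along brush x), 28 wide (brush y), 26 high; grey plastic collar in front, beech behind.
- handle_mid (a point): point on the handle's axis halfway along it, 60 behind the button; moves with the handle.
- head_tip (a point): point on the brush's axis at the far end of the head, 155 from the brush's origin on the -x side.
- remote: black remote control 170 x 46 x 16, lying; origin under its centre, x along it. Leave alone.
- bowl: brass-toned bowl, 150 across, 60 high; origin under its centre. Leave alone.
- coaster: round glass coaster, 94 across, 7 thick; origin under its centre. Leave alone.
- vase: white ceramic vase, 104 across, 200 tall; origin under its centre. Leave alone.

How it is judged:
By the outcome, as a careful person would: the job done as asked, in the order asked, and still so for the second after the job is handed in, while the arm keeps its last pose, push and grip.
It also fails if it takes over 38 s, if anything falls off the work surface, if the arm or the gripper's body presses on something with over 40 N, if the wrist force passes 120 N, or if a joint passes its speed limit or range.

## Working session

There is one attempt and no reset: what is moved stays moved. The work goes in short steps, Python scripts to look and compute and a tool call to move; the robot and the scene stay as the last step left them, time stands still between calls to the robot, and variables do not carry over. Pictures are saved under pics/ and viewed, and the job is handed in when it is done.

Besides the shell and the picture viewer there is one more tool, called after ">>>" as name(argument=value, ...) on one line, values as JSON. carry_out: Moves the arm, as the interface text tells. Shifts and turns lie within -1 to 1; 1 stands for 0.06 m of shift or 8 degrees of turn. Its arguments: {"type":"object","properties":{"xyz":{"type":"array"},"dr":{"type":"array"},"gripper":{"type":"number"}},"required":["xyz","dr"]}

```bash
mkdir -p pics; ls
python3 - <<'E'
from plant import get_obs,capture
import cv2,json,numpy as np,pickle
o=get_obs();print(o)
for n in("top","side"):
    c=capture(n);cv2.imwrite(f"pics/{n}0.png",c["image"]);pickle.dump(c,open(n+"0.pkl","wb"))
    print(n,c["fx"],c["fy"],c["cx"],c["cy"],np.round(c["pose"],4).tolist(),[k for k in c])
E
```

```text
pics
{'time': 0.0, 'joint_positions': array([-1.30800689e+00,  3.42684544e-01,  1.52502607e+00, -7.15279618e-07,
        1.27541409e+00, -1.45983378e-01]), 'dq': array([ 0.00111728, -0.00041172,  0.00055506, -0.00018009,  0.00040376,
       -0.00056087]), 'tau': array([-9.10841391e-04, -4.31241381e+01, -2.44216347e+01,  7.17427838e-02,
        5.60279202e-02, -1.11832051e-04]), 'tool_pos': array([ 208.60642206, -481.35835845,  248.06160228]), 'tcp_rot': array([-3.14007680e+00, -2.22184016e-04,  4.08772858e-01]), 'contact_force': array([ 0.17768055,  0.29977352, -0.00188542]), 'moment': array([-0.01554237, -0.03818698, -0.03269607]), 'grip_width': 91.84742247870766}
top 353.51057352861335 353.51057352861335 258.00417180300735 193.95327744894917 [[-0.0289, 0.989, -0.1453, 420.163], [-0.9994, -0.0255, 0.0253, 14.297], [0.0213, 0.1459, 0.9891, 1181.1201], [0.0, 0.0, 0.0, 1.0]] ['image', 'fx', 'fy', 'cx', 'cy', 'pose']
side 379.8397368014295 379.8397368014295 256.9350391647006 189.51166986616198 [[0.9991, 0.037, -0.0227, 532.8783], [-0.0378, 0.4842, -0.8741, -1137.5163], [-0.0214, 0.8742, 0.4851, 718.6971], [0.0, 0.0, 0.0, 1.0]] ['image', 'fx', 'fy', 'cx', 'cy', 'pose']
```

View pics/top0.png

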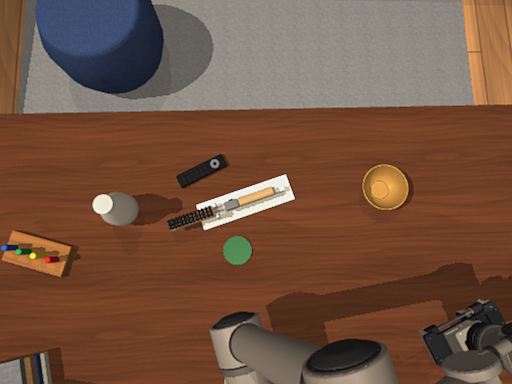

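View pics/side0.png

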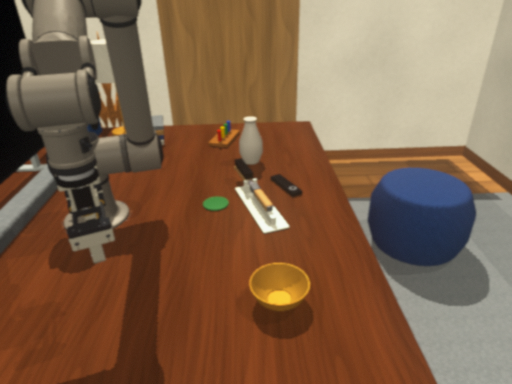

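The top picture shows the head near (190,218), the handle ending near (275,192) and the white rest from (200,220) to (293,184). The remote, coaster, vase and bowl all lie clear of it. I'll enlarge both views.

Run:
```python
import cv2
a=cv2.imread("pics/top0.png")[160:250,160:305];cv2.imwrite("pics/top0c.png",cv2.resize(a,None,fx=5.5,fy=5.5,interpolation=cv2.INTER_CUBIC))
a=cv2.imread("pics/side0.png")[150:240,220:310];cv2.imwrite("pics/side0c.png",cv2.resize(a,None,fx=6,fy=6,interpolation=cv2.INTER_CUBIC))
```

```text
(no output)
```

View pics/top0c.png

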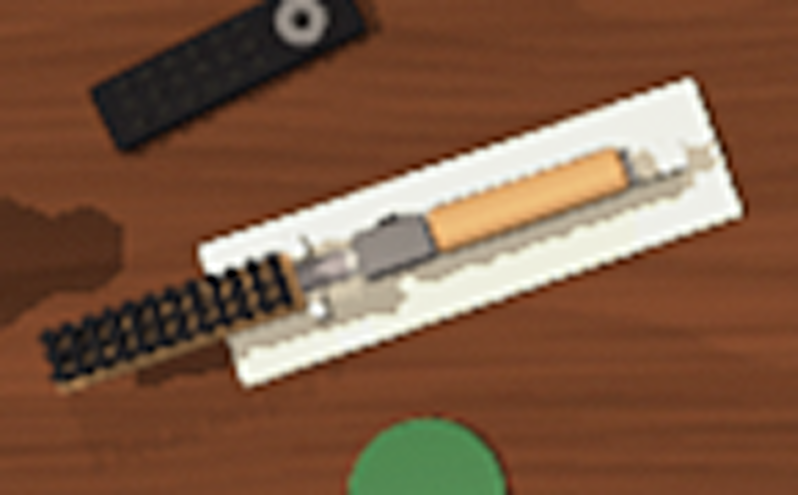

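View pics/side0c.png

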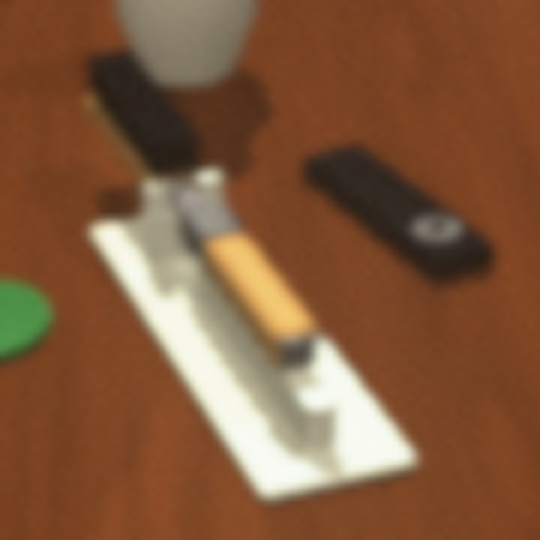

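```bash
cat > h.py <<'E'
import numpy as np,pickle,cv2
from scipy.optimize import least_squares
from scipy.spatial.transform import Rotation as Ro
def proj(c,P):
    T=np.linalg.inv(c["pose"]);p=np.atleast_2d(P)@T[:3,:3].T+T[:3,3]
    return np.c_[c["fx"]*p[:,0]/-p[:,2]+c["cx"],c["fy"]*-p[:,1]/-p[:,2]+c["cy"]]
def ray(c,uv,z):
    d=np.array([(uv[0]-c["cx"])/c["fx"],-(uv[1]-c["cy"])/c["fy"],-1]);d=c["pose"][:3,:3]@d
    o=c["pose"][:3,3];return o+d*(z-o[2])/d[2]
def tw(pose,P):
    x,y,a=pose;R=Ro.from_euler("z",a).as_matrix();return np.atleast_2d(P)@R.T+[x,y,0]
E
python3 - <<'E'
from h import *
t=pickle.load(open("top0.pkl","rb"));s=pickle.load(open("side0.pkl","rb"))
uc=lambda l,f,ox,oy:(np.array(l,float)+.5)/f-.5+[ox,oy]
# rest frame points
Pt=np.array([[-60,45,8],[260,45,8],[260,-45,8],[-60,-45,8]],float)
ut=uc([[199,243],[692,77],[744,213],[245,387]],5.5,160,160)
Ps=np.array([[260,45,8],[260,-45,8],[-60,-45,8]],float)
us=uc([[419,461],[262,495],[90,230]],6,220,150)
f=lambda p:np.r_[(proj(t,tw(p,Pt))-ut).ravel(),(proj(s,tw(p,Ps))-us).ravel()]
for ff in (f,lambda p:f(p)[:8],lambda p:f(p)[8:]):
    r=least_squares(ff,[500,0,-1.3]);print(r.x,np.degrees(r.x[2]),np.round(r.fun,2))
r=least_squares(f,[500,0,-1.3])
np.save("pose.npy",r.x)
# check handle back end top edges, button
for n,uv,z in (("collar/beech top",(433,228),63),("handle back mid",(625,168),63),("button",(390,220),50),("front",(365,262),63)):
    w=ray(t,uc([uv],5.5,160,160)[0],z);R=Ro.from_euler("z",r.x[2]).as_matrix()
    print(n,w.round(1),(R.T@(w-[r.x[0],r.x[1],0])).round(1))
E
```

```text
[539.47156301 121.99619705  -1.26244056] -72.33251596113695 [-0.11  0.21  0.43 -0.41  0.12 -0.29 -0.07 -0.35 -0.51 -0.26 -0.05 -0.04
 -0.31 -0.36]
[538.89737628 122.3510363   -1.26368504] -72.40381967779058 [-0.21  0.35  0.38 -0.16  0.04 -0.02 -0.2  -0.19]
[540.61096087 120.72046567  -1.26383122] -72.41219475359203 [-0.21 -0.02  0.21  0.19 -0.01 -0.22]
collar/beech top [563.2  49.1  63. ] [76.7  0.5 63. ]
handle back mid [595.5 -63.4  63. ] [193.7  -2.8  63. ]
button [570.3  74.6  50. ] [54.5 15.  50. ]
front [544.5  88.7  63. ] [33.3 -5.3 63. ]
```

Run:
```python
from h import *
t=pickle.load(open("top0.pkl","rb"));p=np.load("pose.npy")
im=t["image"];k=10;ox,oy,w,h=208,180,72,45
outs=[]
for b in (54,58):
    a=cv2.resize(im[oy:oy+h,ox:ox+w],None,fx=k,fy=k,interpolation=cv2.INTER_CUBIC)
    def pl(P,col,closed=True):
        u=((proj(t,tw(p,np.array(P,float)))-[ox,oy]+.5)*k-.5).round().astype(int);cv2.polylines(a,[u],closed,col,1)
    for z in (37,63): pl([[b-25,14,z],[b+145,14,z],[b+145,-14,z],[b-25,-14,z]],(0,0,255) if z==63 else (255,0,0))
    th=np.linspace(0,6.28,20);pl(np.c_[b+7.5*np.cos(th),18+0*th,50+7.5*np.sin(th)],(0,255,0))
    outs.append(a[:290])
cv2.imwrite("pics/ov.png",np.vstack(outs))
```

```text
(no output)
```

View pics/ov.png

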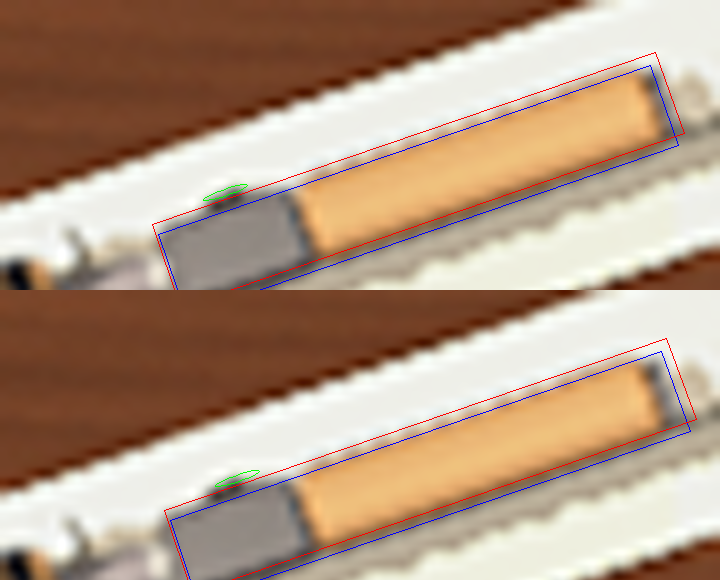

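```bash
cat >> h.py <<'E'
def plan(target,yawdeg,n,start=None,dec=3):
    """rows to bring the TCP to target with tool down, from measured pose; returns remaining rows rounded"""
    from plant import get_obs
    o=get_obs();p=np.array(o["tool_pos"]);R=Ro.from_euler("xyz",o["tcp_rot"])
    Rt=Ro.from_euler("xyz",[np.pi,0,np.radians(yawdeg)])
    rv=(R.inv()*Rt).as_rotvec()
    xs,rs=[],[]
    for i in range(n):
        d=(np.array(target)-p)/(n-i);l=R.inv().apply(d)/60;l=l.round(dec)
        r=(rv/n/np.radians(8)).round(dec)
        xs.append(l.tolist());rs.append(r.tolist())
        p=p+R.apply(l*60);R=R*Ro.from_rotvec(r*np.radians(8))
    print("xyz",xs);print("dr",rs);print("end",p.round(1),np.round(R.as_euler("xyz",degrees=True),2),"t",o["time"])
def tgt(bx,by,z): return tw(np.load("pose.npy"),[bx,by,z])[0]
E
python3 - <<'E'
from h import *
print(tgt(54.5,-1,120)); plan(tgt(54.5,-1,140),107.67,13)
E
```

```text
[555.05906311  69.76325878 120.        ]
xyz [[0.688, -0.472, 0.139], [0.737, -0.391, 0.139], [0.777, -0.305, 0.139], [0.806, -0.216, 0.139], [0.825, -0.123, 0.139], [0.834, -0.029, 0.139], [0.832, 0.065, 0.139], [0.82, 0.158, 0.138], [0.796, 0.25, 0.138], [0.763, 0.338, 0.139], [0.72, 0.422, 0.138], [0.668, 0.501, 0.138], [0.608, 0.573, 0.139]]
dr [[-0.001, -0.001, -0.81], [-0.001, -0.001, -0.81], [-0.001, -0.001, -0.81], [-0.001, -0.001, -0.81], [-0.001, -0.001, -0.81], [-0.001, -0.001, -0.81], [-0.001, -0.001, -0.81], [-0.001, -0.001, -0.81], [-0.001, -0.001, -0.81], [-0.001, -0.001, -0.81], [-0.001, -0.001, -0.81], [-0.001, -0.001, -0.81], [-0.001, -0.001, -0.81]]
end [555.1  69.8 140. ] [1.7999e+02 5.0000e-02 1.0766e+02] t 0.1
```

>>> carry_out(xyz=[[0.69,-0.47,0.14],[0.74,-0.39,0.14],[0.78,-0.3,0.14],[0.81,-0.22,0.14],[0.82,-0.12,0.14],[0.83,-0.03,0.14],[0.83,0.06,0.14],[0.82,0.16,0.14]], dr=[[0,0,-0.81],[0,0,-0.81],[0,0,-0.81],[0,0,-0.81],[0,0,-0.81],[0,0,-0.81],[0,0,-0.81],[0,0,-0.81]], gripper=1)

```text
time: 1.1
tool_pos: [422.7, -141.5, 181.1]
tcp_rot: [-3.141, 0.0, 1.317]
contact_force: [1.6, -1.1, 0.6]
grip_width: 91.8
```

>>> carry_out(xyz=[[0.8,0.25,0.14],[0.76,0.34,0.14],[0.72,0.42,0.14],[0.67,0.5,0.14],[0.6,0.57,0.14],[0,0,0]], dr=[[0,0,-0.81],[0,0,-0.81],[0,0,-0.81],[0,0,-0.81],[0,0,-0.81],[0,0,0]])

```text
time: 1.85
tool_pos: [555.8, 71.4, 138.2]
tcp_rot: [-3.141, -0.001, 1.884]
contact_force: [0.7, -1.3, -0.2]
grip_width: 91.6
```

Run:
```python
from h import *
from plant import *
o=get_obs();print(o["time"],o["tool_pos"],np.degrees(o["tcp_rot"]),o["contact_force"])
plan(tgt(54.5,-1,53.5),107.67,3)
```

```text
1.85 [555.79623347  71.39657803 138.19070585] [-1.79938854e+02 -4.22362500e-02  1.07927714e+02] [ 0.73961135 -1.25825275 -0.20549185]
xyz [[-0.008, -0.006, 0.471], [-0.007, -0.006, 0.47], [-0.008, -0.007, 0.471]]
dr [[-0.003, -0.002, 0.011], [-0.003, -0.002, 0.011], [-0.003, -0.002, 0.011]]
end [555.1  69.8  53.5] [1.7999e+02 1.0000e-02 1.0766e+02] t 1.85
```

>>> carry_out(xyz=[[0,0,0.47],[0,0,0.47],[0,0,0.4],[0,0,0]], dr=[[0,0,0.02],[0,0,0],[0,0,0],[0,0,0]])

```text
time: 2.35
tool_pos: [553.6, 67.9, 57.6]
tcp_rot: [-3.137, -0.001, 1.875]
contact_force: [1.0, -0.0, 0.9]
grip_width: 91.3
```

Run:
```python
from h import *
from plant import *
o=get_obs();print(o["time"],o["tool_pos"],np.degrees(o["tcp_rot"]),o["contact_force"])
plan(tgt(54.5,-1,53),107.67,1)
for n,(x,y,w,h) in (("top",(190,160,110,75)),("side",(200,130,110,90))):
    c=capture(n);cv2.imwrite(f"pics/{n}1.png",cv2.resize(c["image"][y:y+h,x:x+w],None,fx=6,fy=6,interpolation=cv2.INTER_CUBIC))
```

```text
2.35 [553.57497981  67.87302288  57.55519538] [-1.79744884e+02 -6.59676377e-02  1.07420171e+02] [ 0.96261561 -0.04437142  0.92551598]
xyz [[0.023, 0.033, 0.076]]
dr [[-0.032, -0.008, -0.031]]
end [555.   69.8  53. ] [180.    -0.   107.67] t 2.35
```

View pics/side1.png

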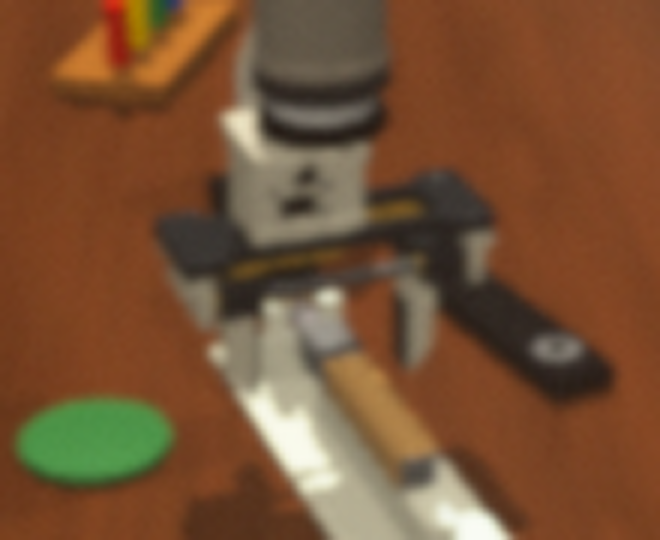

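View pics/top1.png

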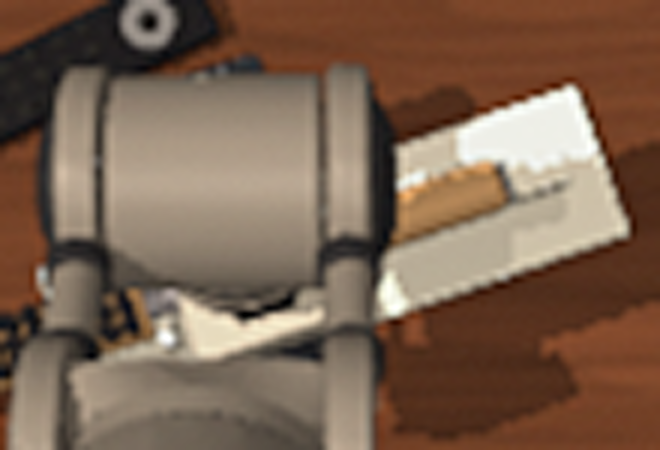

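The side view shows the fingers straddling the grey collar: fingers at x≈240 and 415, collar at about 325, so it is centred. I'll correct by a millimetre or two and squeeze.

>>> carry_out(xyz=[[0.02,0.03,0.07],[0,0,0],[0,0,0]], dr=[[0,0,-0.02],[0,0,0],[0,0,0]])

```text
time: 2.82
tool_pos: [556.8, 70.4, 55.3]
tcp_rot: [3.141, 0.0, 1.879]
contact_force: [-1.1, -0.2, 0.5]
grip_width: 92.1
```

Run:
```python
from h import *
from plant import *
print(get_obs()["tool_pos"]);plan(tgt(54.5,-1,53),107.67,1)
```

```text
[556.8162827   70.41131246  55.29400088]
xyz [[-0.001, -0.031, 0.038]]
dr [[0.004, 0.002, -0.0]]
end [555.1  69.8  53. ] [180.     0.   107.67] t 2.825
```

>>> carry_out(xyz=[[0,-0.01,0.03],[0,0,0],[0,0,0],[0,0,0],[0,0,0],[0,0,0]], dr=[[0,0,0],[0,0,0],[0,0,0],[0,0,0],[0,0,0],[0,0,0]], gripper=-1)

```text
time: 3.58
tool_pos: [556.2, 70.2, 53.1]
tcp_rot: [3.141, 0.0, 1.879]
contact_force: [-0.1, 0.0, -0.0]
grip_width: 35.9
```

>>> carry_out(xyz=[[0,0,0],[0,0,0]], dr=[[0,0,0],[0,0,0]])

```text
time: 3.82
tool_pos: [556.1, 70.1, 53.2]
tcp_rot: [3.142, 0.0, 1.879]
contact_force: [0.5, 0.3, 2.0]
grip_width: 28.0
```

Run:
```python
from h import *
from plant import *
for i in range(3):
  c=capture("side");o=get_obs();print(o["time"],o["tool_pos"],np.degrees(o["tcp_rot"]),o["contact_force"],o["grip_width"])
x,y,w,h=200,130,110,90
cv2.imwrite("pics/side2.png",cv2.resize(c["image"][y:y+h,x:x+w],None,fx=6,fy=6,interpolation=cv2.INTER_CUBIC))
```

```text
3.875 [556.1018069   70.14563392  53.22799246] [1.79995355e+02 1.01335108e-02 1.07661657e+02] [-0.15950386 -0.00477411  2.10082709] 27.459943114913987
3.925 [556.09403603  70.15714866  53.24199035] [1.79995215e+02 1.17010712e-02 1.07664725e+02] [-0.17785326  0.38216761  1.84484447] 27.786719134321753
3.975 [556.11558463  70.14206316  53.24293265] [1.79992412e+02 1.00696568e-02 1.07662522e+02] [-0.14169939 -1.76599054  0.99030556] 27.52966906657406
```

View pics/side2.png

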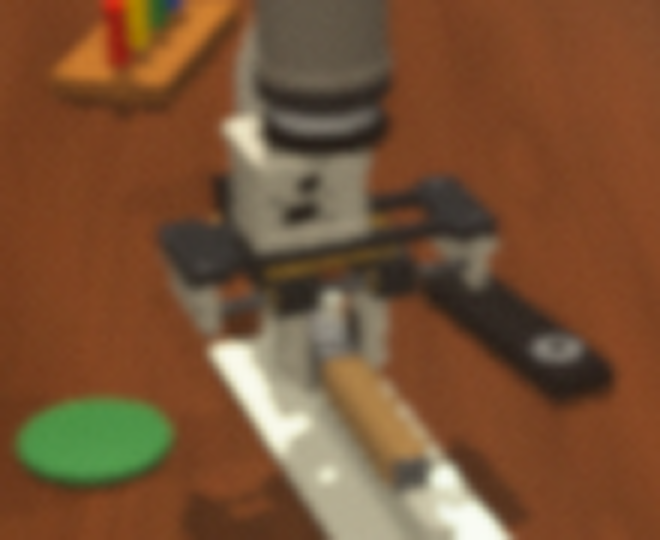

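Opening is 27.5–28 mm, so the pads sit on the 28 mm handle and the button is flush. Now the pull, along tool −x.

>>> carry_out(xyz=[[-0.1,0,0],[-0.2,0,0],[-0.2,0,0],[-0.2,0,0],[-0.2,0,0],[-0.2,0,0],[-0.2,0,0],[0,0,0]], dr=[[0,0,0],[0,0,0],[0,0,0],[0,0,0],[0,0,0],[0,0,0],[0,0,0],[0,0,0]])

```text
time: 4.97
tool_pos: [579.8, -5.0, 53.3]
tcp_rot: [-3.141, 0.001, 1.879]
contact_force: [-1.3, -2.7, 3.4]
grip_width: 27.6
```

Run:
```python
from h import *
from plant import *
R=Ro.from_euler("z",np.load("pose.npy")[2])
for i in range(2):
  c=capture("side");o=get_obs();print(o["time"],R.inv().apply(o["tool_pos"]-np.array([556.1,70.15,53.2])),np.degrees(o["tcp_rot"]),R.inv().apply(o["contact_force"]),o["grip_width"])
x,y,w,h=200,120,130,100
cv2.imwrite("pics/side3.png",cv2.resize(c["image"][y:y+h,x:x+w],None,fx=6,fy=6,interpolation=cv2.INTER_CUBIC))
```

```text
5.025 [ 7.88189758e+01 -1.99311434e-01  4.07135649e-02] [-1.79992645e+02  6.96748392e-02  1.07661586e+02] [ 3.09022698 -1.65947126  3.78005296] 28.261458204360974
5.075 [ 7.87328887e+01 -1.81650238e-01  2.15393405e-02] [-1.79995642e+02  7.39464611e-02  1.07668745e+02] [ 2.86265062 -2.31205128  3.59373093] 27.816749180084283
```

View pics/side3.png

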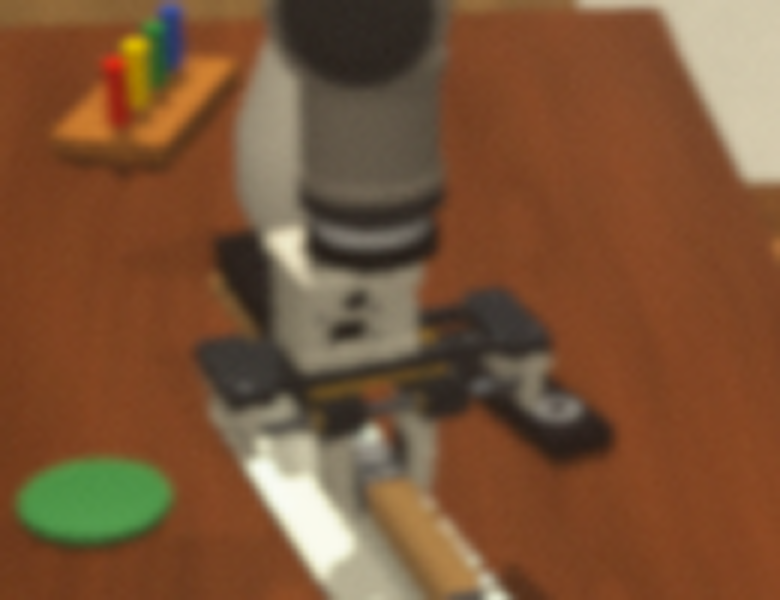

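>>> carry_out(xyz=[[-0.1,0,0],[-0.05,0,0],[-0.03,0,0],[0,0,0],[0,0,0]], dr=[[0,0,0],[0,0,0],[0,0,0],[0,0,0],[0,0,0]])

```text
time: 5.7
tool_pos: [582.5, -13.1, 53.2]
tcp_rot: [-3.141, -0.002, 1.879]
contact_force: [-2.9, 4.6, 5.8]
grip_width: 27.9
```

Run:
```python
from h import *
from plant import *
R=Ro.from_euler("z",np.load("pose.npy")[2])
for i in range(3):
  c=capture("top");o=get_obs();print(o["time"],R.inv().apply(o["tool_pos"]-np.array([556.1,70.15,53.2])),R.inv().apply(o["contact_force"]),o["grip_width"])
x,y,w,h=160,160,140,90
cv2.imwrite("pics/top4.png",cv2.resize(c["image"][y:y+h,x:x+w],None,fx=5.5,fy=5.5,interpolation=cv2.INTER_CUBIC))
```

```text
5.75 [ 8.73810522e+01 -1.42459713e-01  2.22562841e-02] [-5.10701432 -0.53130541  5.99418416] 28.013571061539963
5.8 [ 8.73699256e+01 -1.37063555e-01  2.36760920e-02] [-5.63588141 -1.17247967  6.1129652 ] 27.334874119306406
5.85 [ 8.73761847e+01 -1.53596001e-01  1.63329427e-02] [-5.42956585 -1.11282025  5.77841827] 27.701192082547518
```

View pics/top4.png

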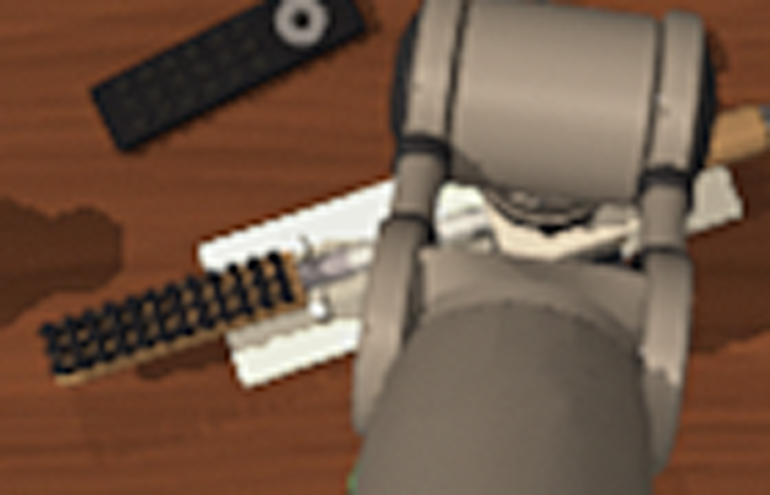

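>>> carry_out(xyz=[[-0.02,0,0],[-0.02,0,0],[0,0,0],[0,0,0]], dr=[[0,0,0],[0,0,0],[0,0,0],[0,0,0]])

```text
time: 6.35
tool_pos: [583.2, -15.3, 53.2]
tcp_rot: [-3.141, -0.002, 1.88]
contact_force: [-2.7, 5.6, 5.3]
grip_width: 27.7
```

Run:
```python
from h import *
from plant import *
R=Ro.from_euler("z",np.load("pose.npy")[2])
o=get_obs();print(o["time"],R.inv().apply(o["tool_pos"]-np.array([556.1,70.15,53.2])),R.inv().apply(o["contact_force"]),o["grip_width"])
```

```text
6.35 [ 8.96360202e+01 -7.56204202e-02  1.26630084e-02] [-6.16939177 -0.82955912  5.32335839] 27.664603692519126
```

>>> carry_out(xyz=[[-0.018,0,0],[0,0,0],[0,0,0]], dr=[[0,0,0],[0,0,0],[0,0,0]])

```text
time: 6.72
tool_pos: [583.5, -16.2, 53.2]
tcp_rot: [-3.141, -0.002, 1.88]
contact_force: [-3.4, 4.9, 5.8]
grip_width: 27.8
```

Run:
```python
from h import *
from plant import *
R=Ro.from_euler("z",np.load("pose.npy")[2])
o=get_obs();print(o["time"],R.inv().apply(o["tool_pos"]-np.array([556.1,70.15,53.2])),R.inv().apply(o["contact_force"]),o["grip_width"])
```

```text
6.725 [ 9.06481461e+01 -6.99458033e-02  1.15291269e-02] [-5.68648253 -1.72995926  5.80188123] 27.755985376364084
```

Force is steady at about 6 N over 90.6 mm of pull and has not climbed, so it isn't at the end stop. I'll release the button now.

>>> carry_out(xyz=[[0,0,0],[0,0,0],[0,0,0],[0,0,0],[0,0,0]], dr=[[0,0,0],[0,0,0],[0,0,0],[0,0,0],[0,0,0]], gripper=0.5)

```text
time: 7.35
tool_pos: [584.1, -17.9, 53.0]
tcp_rot: [-3.141, 0.0, 1.879]
contact_force: [-0.2, -0.1, -0.1]
grip_width: 68.2
```

Run:
```python
from h import *
from plant import *
R=Ro.from_euler("z",np.load("pose.npy")[2])
o=get_obs();print(o["time"],R.inv().apply(o["tool_pos"]-np.array([556.1,70.15,53.2])),R.inv().apply(o["contact_force"]),o["grip_width"])
```

```text
7.35 [ 9.23810002e+01 -7.99317031e-02 -1.50737460e-01] [ 0.03826255 -0.17995972 -0.09023628] 68.20770672004942
```

>>> carry_out(xyz=[[0,0,-0.5],[0,0,-0.8],[-0.2,0,-0.5],[-0.8,0,0],[-0.8,0,0],[-0.8,0,0],[-0.4,0,0],[0,0,0]], dr=[[0,0,0],[0,0,0],[0,0,0],[0,0,0],[0,0,0],[0,0,0],[0,0,0],[0,0,0]])

```text
time: 8.35
tool_pos: [638.6, -191.1, 160.5]
tcp_rot: [-3.141, 0.0, 1.876]
contact_force: [-0.4, 0.2, 0.1]
grip_width: 68.9
```

Run:
```python
from h import *
from plant import *
t=capture("top");pickle.dump(t,open("top5.pkl","wb"));p=np.load("pose.npy")
print(get_obs()["tool_pos"])
im=t["image"];k=8;ox,oy,w,h=205,165,95,55
outs=[]
for b in (None,144.5):
    a=cv2.resize(im[oy:oy+h,ox:ox+w],None,fx=k,fy=k,interpolation=cv2.INTER_CUBIC)
    def pl(P,col,closed=True):
        u=((proj(t,tw(p,np.array(P,float)))-[ox,oy]+.5)*k-.5).round().astype(int);cv2.polylines(a,[u],closed,col,1)
    if b:
        pl([[b-25,12.5,63],[b+145,12.5,63],[b+145,-15.5,63],[b-25,-15.5,63]],(0,0,255))
        th=np.linspace(0,6.28,20);pl(np.c_[b+7.5*np.cos(th),16.5+0*th,50+7.5*np.sin(th)],(0,255,0))
    outs.append(a[:300])
cv2.imwrite("pics/ov5.png",np.vstack(outs));cv2.imwrite("pics/top5.png",im)
```

```text
[ 638.38010002 -189.61821116  160.66304653]
```

View pics/ov5.png

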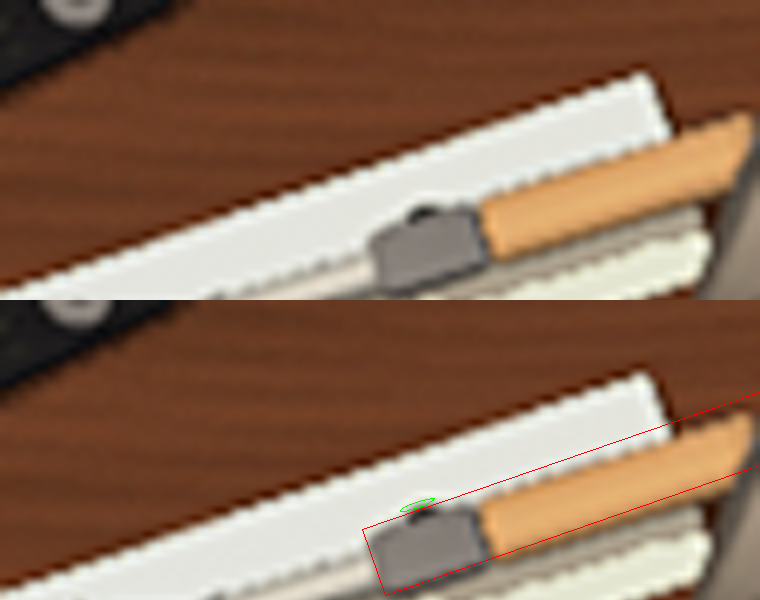

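The pull-out shows the collar now at about brush x 120–157 and the black button standing proud at crop (423,212), roughly 1.5 px ≈ 4 mm. Its displacement is about 91 mm, which fits the second stop. I'll take the handle behind the button, at brush x≈168.

Run:
```python
from h import *
plan(tgt(168,-1.2,130),107.67,3)
plan(tgt(168,-1.2,53),107.67,1)
```

```text
xyz [[0.883, -0.006, 0.171], [0.883, -0.006, 0.171], [0.883, -0.005, 0.17]]
dr [[-0.001, -0.001, -0.004], [-0.001, -0.001, -0.004], [-0.001, -0.001, -0.004]]
end [589.3 -38.4 130. ] [-1.8000e+02 -1.0000e-02  1.0768e+02] t 8.4
xyz [[2.648, -0.017, 1.796]]
dr [[-0.004, -0.004, -0.011]]
end [589.3 -38.4  53. ] [180.    -0.   107.67] t 8.4
```

>>> carry_out(xyz=[[0.88,0,0.17],[0.88,0,0.17],[0.88,0,0.17],[0,-0.02,0.5],[0,0,0.5],[0,0,0.25],[0,0,0],[0,0,0]], dr=[[0,0,0],[0,0,0],[0,0,0],[0,0,0],[0,0,0],[0,0,0],[0,0,0],[0,0,0]])

```text
time: 9.4
tool_pos: [590.1, -38.7, 56.6]
tcp_rot: [3.14, 0.001, 1.879]
contact_force: [0.4, 0.6, 0.9]
grip_width: 68.9
```

Run:
```python
from h import *
from plant import *
o=get_obs();print(o["time"],o["tool_pos"],o["contact_force"])
plan(tgt(168,-1.2,53),107.67,1)
```

```text
9.4 [590.14461386 -38.7003872   56.58836527] [0.40524232 0.64549979 0.90928161]
xyz [[0.008, -0.012, 0.06]]
dr [[0.011, 0.006, -0.001]]
end [589.3 -38.5  53. ] [180.     0.   107.67] t 9.4
```

>>> carry_out(xyz=[[0,-0.01,0.05],[0,0,0],[0,0,0],[0,0,0],[0,0,0],[0,0,0],[0,0,0]], dr=[[0,0,0],[0,0,0],[0,0,0],[0,0,0],[0,0,0],[0,0,0],[0,0,0]], gripper=-1)

```text
time: 10.28
tool_pos: [589.0, -38.9, 52.6]
tcp_rot: [3.142, 0.0, 1.879]
contact_force: [0.1, -0.3, 0.5]
grip_width: 28.0
```

Run:
```python
from h import *
from plant import *
R=Ro.from_euler("z",np.load("pose.npy")[2])
for i in range(2):
  c=capture("side");o=get_obs();print(o["time"],R.inv().apply(o["tool_pos"]-tgt(0,0,0)),R.inv().apply(o["contact_force"]),o["grip_width"])
x,y,w,h=200,120,130,100
cv2.imwrite("pics/side6.png",cv2.resize(c["image"][y:y+h,x:x+w],None,fx=6,fy=6,interpolation=cv2.INTER_CUBIC))
```

```text
10.325 [168.32424194  -1.65969446  52.59158877] [ 1.02446832 -0.41997723  1.07784048] 28.063442956632855
10.375 [168.34848249  -1.66610837  52.59387377] [ 0.96056307 -0.86556104  1.11694614] 27.73921913036024
```

View pics/side6.png

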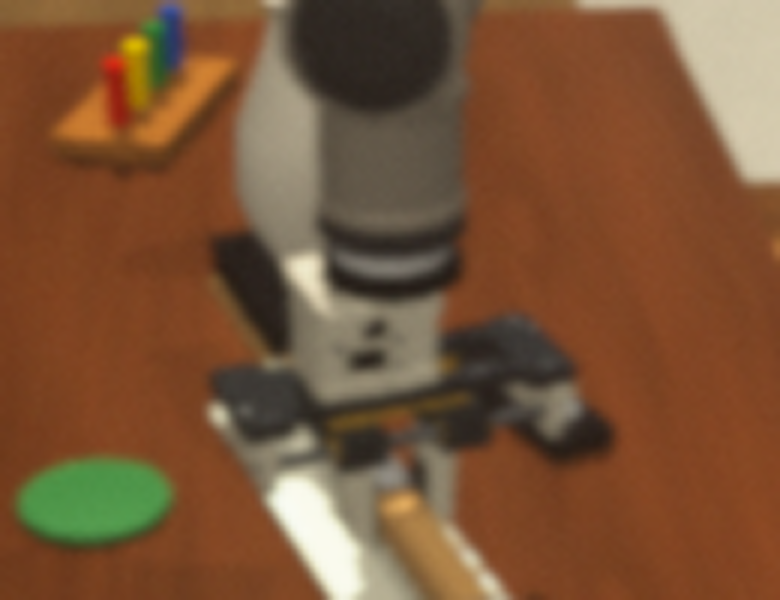

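Test the lock with a gentle pull.

>>> carry_out(xyz=[[-0.025,0,0],[-0.025,0,0],[-0.02,0,0],[0,0,0],[0,0,0]], dr=[[0,0,0],[0,0,0],[0,0,0],[0,0,0],[0,0,0]])

```text
time: 11.0
tool_pos: [589.8, -41.6, 52.6]
tcp_rot: [-3.141, -0.002, 1.879]
contact_force: [-1.8, 7.9, 4.3]
grip_width: 28.0
```

Run:
```python
from h import *
from plant import *
R=Ro.from_euler("z",np.load("pose.npy")[2])
o=get_obs();print(o["time"],R.inv().apply(o["tool_pos"]-tgt(0,0,0)),R.inv().apply(o["contact_force"]),o["grip_width"])
```

```text
11.0 [171.16190641  -1.69762193  52.56098406] [-8.05591781  0.65240612  4.29566665] 27.999530758670993
```

>>> carry_out(xyz=[[-0.03,0,0],[0,0,0],[0,0,0]], dr=[[0,0,0],[0,0,0],[0,0,0]])

```text
time: 11.38
tool_pos: [589.8, -41.8, 52.6]
tcp_rot: [-3.141, -0.004, 1.879]
contact_force: [-2.6, 14.7, 6.4]
grip_width: 27.8
```

Run:
```python
from h import *
from plant import *
R=Ro.from_euler("z",np.load("pose.npy")[2])
o=get_obs();print(o["time"],R.inv().apply(o["tool_pos"]-tgt(0,0,0)),R.inv().apply(o["contact_force"]),o["grip_width"])
```

```text
11.375 [171.33743287  -1.71414405  52.56753482] [-14.83103175   2.01178      6.37135311] 27.789615155535586
```

Run:
```python
from h import *
t=pickle.load(open("top0.pkl","rb"));u=pickle.load(open("top5.pkl","rb"));p=np.load("pose.npy")
R=Ro.from_euler("z",p[2])
print(R.inv().apply(np.array([556.1,70.15,53.2])-tgt(0,0,0)))
def match(x,y,w,h,guess,z):
    # ECC euclid-translation of template from t found in u
    A=cv2.cvtColor(t["image"],cv2.COLOR_BGR2GRAY);B=cv2.cvtColor(u["image"],cv2.COLOR_BGR2GRAY)
    W=np.array([[1,0,guess[0]],[0,1,guess[1]]],np.float32)
    m=np.zeros_like(A);m[y:y+h,x:x+w]=255
    # template window via crop
    W2=W.copy();W2[:,2]+= [x,y]
    cc,W2=cv2.findTransformECC(A[y:y+h,x:x+w],B,W2,cv2.MOTION_TRANSLATION,(3,200,1e-6),None,1)
    d=W2[:,2]-[x,y];c=np.array([x+w/2,y+h/2])
    a=ray(t,c,z);b=ray(u,c+d,z);print(cc,d,R.inv().apply(b-a).round(2))
b0=proj(t,tgt(54.5,0,63))[0];b1=proj(t,tgt(145,0,63))[0];g=b1-b0;print(b0,b1)
match(166,200,50,32,(0,0),65)           # head
match(214,200,20,20,(0,0),60)           # fork/ferrule
for (w,h) in((22,18),(26,20)):
  match(int(b0[0]-w*.45),int(b0[1]-h/2),w,h,g,60)
a=cv2.resize(t["image"][180:225,215:255],None,fx=10,fy=10,interpolation=cv2.INTER_CUBIC)
b=cv2.resize(u["image"][170:215,243:283],None,fx=10,fy=10,interpolation=cv2.INTER_CUBIC)
cv2.imwrite("pics/cmp.png",np.hstack([a,b])[:, :800])
```

```text
[54.44741626  0.10921293 53.2       ]
[231.76533246 203.4679625 ] [258.61067682 194.23491065]
0.9726390289656253 [ 0.12927246 -0.41461182] [0.78 1.11 0.  ]
0.6545097205494108 [ 0.24638367 -0.08906555] [0.83 0.01 0.  ]
0.9331497897667156 [26.89857483 -8.5316925 ] [90.18 -2.19  0.  ]
0.9210569052809066 [26.86479187 -8.56500244] [90.13 -2.06  0.  ]
```

View pics/cmp.png

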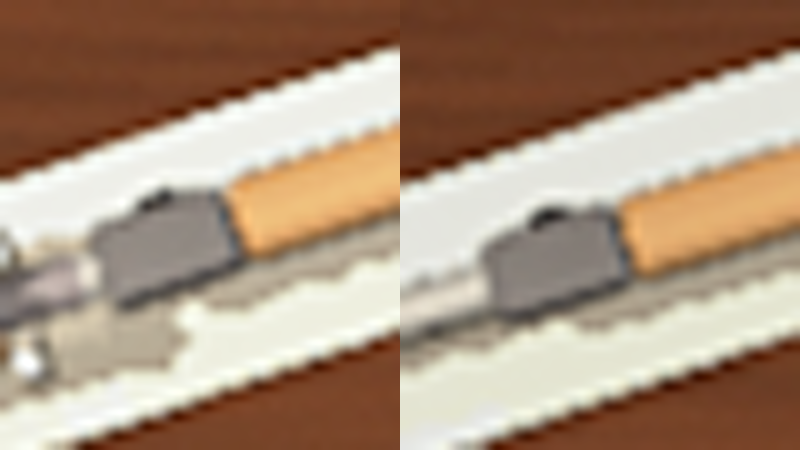

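Button looks as proud as in its locked start. The handle moved 90.2 mm and the head 0.8 mm, so the extension was 89.4 ± 1 mm, and the pull then went rigid at 15 N: it is locked. I'll relieve the pull, then lift 100 mm.

>>> carry_out(xyz=[[0.04,0,0],[0.05,0,0],[0,0,0],[0,0,0]], dr=[[0,0,0],[0,0,0],[0,0,0],[0,0,0]])

```text
time: 11.88
tool_pos: [589.4, -39.9, 52.6]
tcp_rot: [3.141, 0.001, 1.879]
contact_force: [1.6, 0.6, 1.7]
grip_width: 27.7
```

>>> carry_out(xyz=[[0,0,-0.05],[0,0,-0.1],[0,0,-0.15],[0,0,-0.2],[0,0,-0.2],[0,0,-0.2],[0,0,-0.2],[0,0,-0.2]], dr=[[0,0,0],[0,0,0],[0,0,0],[0,0,0],[0,0,0],[0,0,0],[0,0,0],[0,0,0]])

```text
time: 12.88
tool_pos: [589.1, -39.4, 131.4]
tcp_rot: [3.141, 0.0, 1.879]
contact_force: [-0.2, 0.2, -2.3]
grip_width: 27.5
```

>>> carry_out(xyz=[[0,0,-0.2],[0,0,-0.1],[0,0,-0.06],[0,0,0],[0,0,0],[0,0,0]], dr=[[0,0,0],[0,0,0],[0,0,0],[0,0,0],[0,0,0],[0,0,0]])

```text
time: 13.62
tool_pos: [588.9, -39.4, 151.7]
tcp_rot: [-3.141, -0.0, 1.879]
contact_force: [-0.1, -0.0, -1.8]
grip_width: 27.7
```

Run:
```python
from h import *
from plant import *
R=Ro.from_euler("z",np.load("pose.npy")[2])
for n in("side","top"):
  c=capture(n);cv2.imwrite(f"pics/{n}7.png",c["image"]);pickle.dump(c,open(n+"7.pkl","wb"))
  x,y,w,h={"side":(200,90,130,100),"top":(150,140,140,100)}[n]
  cv2.imwrite(f"pics/{n}7c.png",cv2.resize(c["image"][y:y+h,x:x+w],None,fx=5.5,fy=5.5,interpolation=cv2.INTER_CUBIC))
o=get_obs();print(o["time"],R.inv().apply(o["tool_pos"]-tgt(0,0,0)),np.degrees(o["tcp_rot"]),R.inv().apply(o["contact_force"]),R.inv().apply(o["moment"]),o["grip_width"])
```

```text
13.725 [168.82079085  -1.79822503 151.86578719] [-1.79976333e+02 -8.66630721e-03  1.07664205e+02] [ 0.41366539  0.24884696 -1.74696526] [ 0.09853135 -0.04919253  0.01821783] 27.597690581621755
```

View pics/side7c.png

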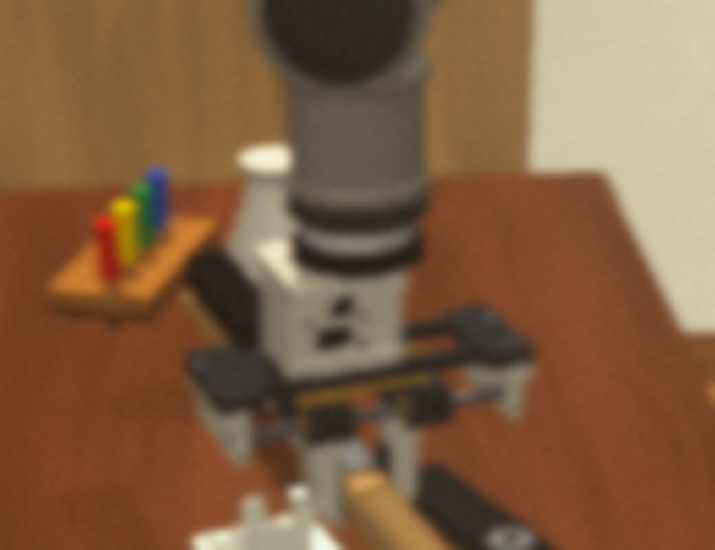

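View pics/top7c.png

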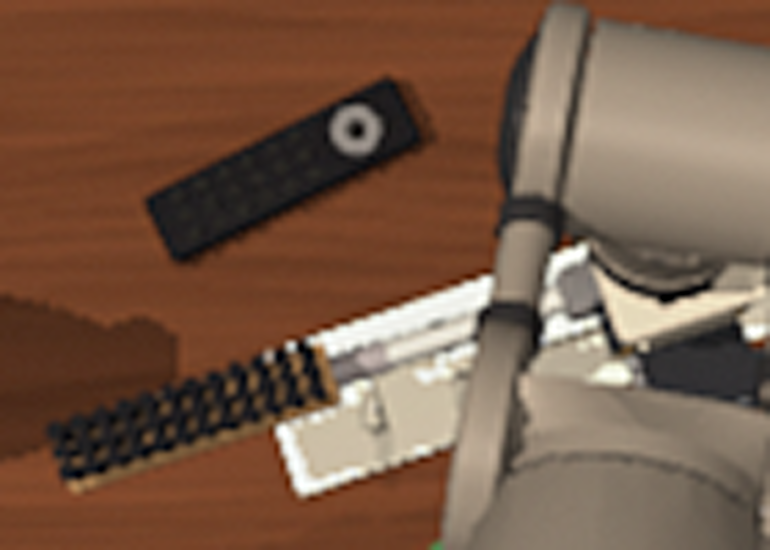

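Wrist load is 1.75 N, which is the brush's weight, and the 0.049 N·m moment puts the balance point 28 mm ahead of the grasp, as for an extended brush. I'll check that it is level with a model overlay in both views.

Run:
```python
from h import *
p=np.load("pose.npy")
for n,(ox,oy,w,h) in {"side":(215,120,110,85),"top":(150,150,120,85)}.items():
    c=pickle.load(open(n+"7.pkl","rb"));k=6.5;out=[]
    a=cv2.resize(c["image"][oy:oy+h,ox:ox+w],None,fx=k,fy=k,interpolation=cv2.INTER_CUBIC)
    for pit,col in((0,(0,255,0)),(5,(0,0,255))):
        # pitch: head down by pit about grasp x=168.5
        def X(P):
            P=np.array(P,float)-[168.5,0,0];P=Ro.from_euler("y",-pit,degrees=True).apply(P)
            return tw(p,P+[168.5,-1.7,149.3])
        for P in ([[-156,18,35],[-6,18,35],[-6,-18,35],[-156,-18,35]],[[119,14,13],[289,14,13],[289,-14,13],[119,-14,13]],[[0,0,0],[119,0,0]]):
            u=((proj(c,X(P))-[ox,oy]+.5)*k-.5).round().astype(int);cv2.polylines(a,[u],True,col,1)
    cv2.imwrite(f"pics/ov7{n}.png",a)
```

```text
(no output)
```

View pics/ov7side.png

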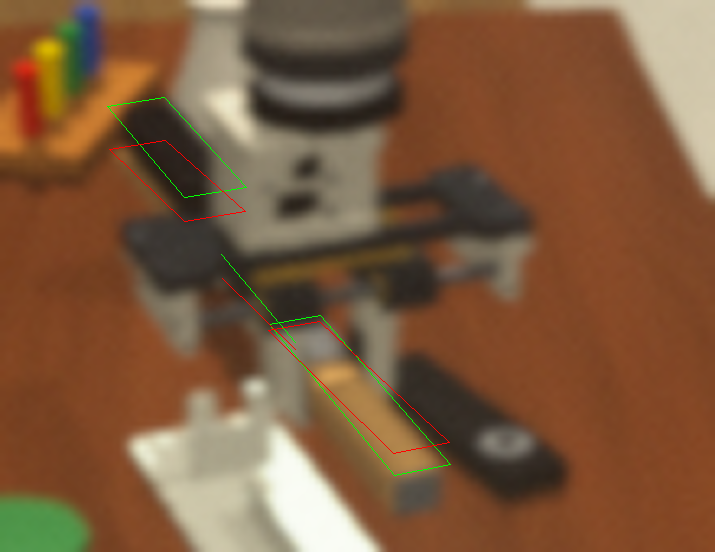

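View pics/ov7top.png

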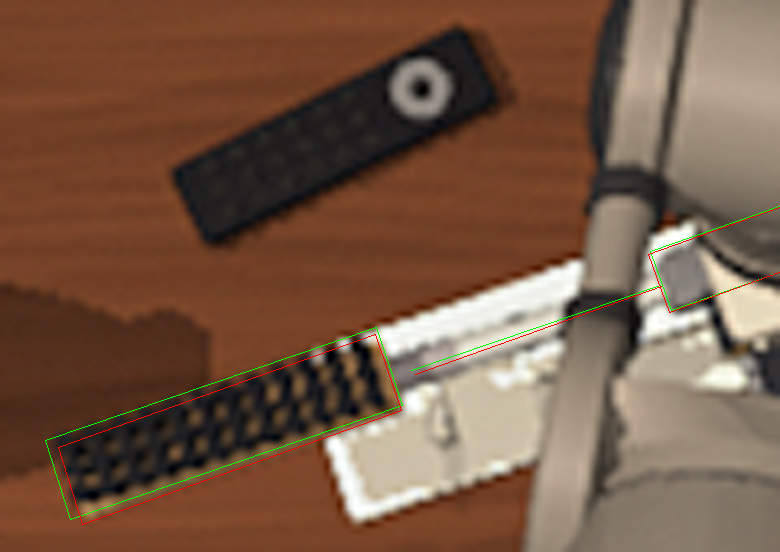

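Run:
```python
from h import *
p=np.load("pose.npy");o=[]
for n,(ox,oy,w,h) in {"side":(222,145,60,60),"top":(160,185,60,60)}.items():
    c=pickle.load(open(n+"0.pkl","rb"));k=6.5
    a=cv2.resize(c["image"][oy:oy+h,ox:ox+w],None,fx=k,fy=k,interpolation=cv2.INTER_CUBIC)
    for P in ([[-156,18,35],[-6,18,35],[-6,-18,35],[-156,-18,35]],[[29,14,13],[199,14,13],[199,-14,13],[29,-14,13]]):
        u=((proj(c,tw(p,np.array(P)+[0,-1.5,50.]))-[ox,oy]+.5)*k-.5).round().astype(int);cv2.polylines(a,[u],True,(0,255,0),1)
    o.append(a)
cv2.imwrite("pics/ov0b.png",np.hstack(o))
```

```text
(no output)
```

View pics/ov0b.png

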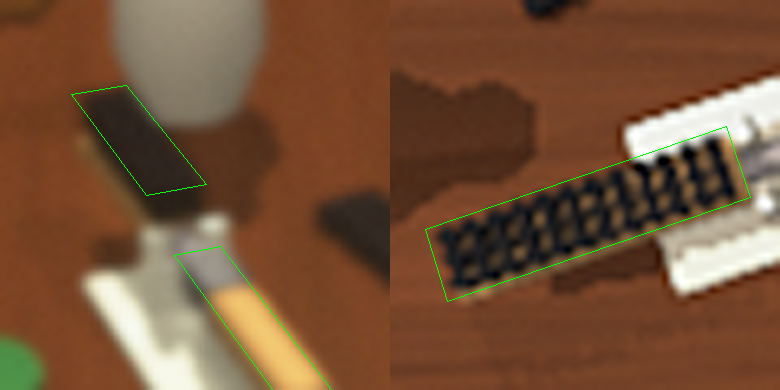

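The lifted head and handle sit against the level overlay as they did in the rest, so the brush is level within about 1°, bristles up. Remote, coaster and vase haven't moved.

>>> carry_out(xyz=[[0,0,0],[0,0,0],[0,0,0],[0,0,0]], dr=[[0,0,0],[0,0,0],[0,0,0],[0,0,0]])

```text
time: 14.22
tool_pos: [589.1, -39.4, 152.1]
tcp_rot: [-3.142, 0.0, 1.879]
contact_force: [-0.5, -0.1, -0.9]
grip_width: 27.8
```

Run:
```python
from plant import *
o=get_obs();print(o["tool_pos"],o["contact_force"],o["grip_width"],abs(o["dq"]).max());print(close_job())
```

```text
[589.08087143 -39.43640431 152.09417688] [-0.49948947 -0.14947881 -0.92726567] 27.765795973041683 0.001184016567526468
the job is handed in; nothing more can be done
None
```

I squeezed the release button, pulled the handle out to the second stop and let the button go. I then took the handle about 24 mm behind the button and lifted the brush 99.5 mm. I handed the job in at 14.2 s with the brush still held.

**Lock:**
- After release, the top view gave an extension of 89.4 ± 1 mm, with the button as proud as in its locked start.
- A test pull with the handle regripped moved about 3 mm. I put most of that down to the brush sliding up to the fork. The pull then went rigid at 15 N.
- That pull alone can't tell the lock at 90 mm from the end stop at 92 mm. I'm relying on the button and the measured length for that.

**Held brush:**
- The wrist load was 1.75 N just after the lift, which matches the brush's weight. It read 0.9 N at the end, so I take the force readings as noisy by about 1 N.
- The overlays in both views show the brush level within about 1° and bristles up, and the arm was still at the end.
- The button was hidden under the gripper, so I couldn't see it after the lift.

**Other objects:** the remote, coaster and vase looked unmoved in the last pictures. I did not check the bowl again after the start; the arm passed near it only at over 150 mm height.

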